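# Unstack the blanks and load the feed tube

### The job

Work down the stack from the top: feed each wooden blank along the channel into the closed-end feed tube as you take it off, its front end in under the clear roof before you go on, and let the second push the first fully home against the red end stop and stay hard up behind it. Lay each blue spacer plate, as you reach it, flat and central on the cork board, lengthwise along it, so that the two make one neat pile. Set things down rather than drop them, and leave everything else on the bench where it is.

Things in the scene. Friction and masses are not known exactly. Their poses are not given: they have to be found in the camera images.
- tube: fixed plywood feed tube, 232 long, 62 wide, 55 high. Origin: on the bench, below the middle of its mouth; x points into the tube, z up. Tube proper: x 0 to 105, inner width 46, walls 8, floor 8 above the bench, ceiling 50, clear roof to 55, red end stop at its far end. In front, x -115 to 0: open-topped loading channel, same floor and inner width, side walls only 20 high above the bench
- mouth (a point): middle of the tube's mouth on the floor, 8 above the bench, where channel and tube meet; axes as tube. With both blanks home, the second blank's middle is here (it sticks out 35 from the mouth)
- stop (a point): foot of the red end stop's inner face, on the tube floor, 105 beyond the mouth; with the blanks home, the first blank's front end touches it, its middle 35 before it. The stop is rigid
- board: fixed cork-topped board where the spacers go, 160 (x) by 100 (y), 12 thick, origin: centre of its underside, on the bench; x along its length, z up
- bearer: fixed dark wooden bearer under the stack, 110 (x) by 36 (y) by 20 high, origin: centre of its underside, on the bench. On it, from below: spacer_lower, blank_lower, spacer_upper, blank_upper, all roughly lengthwise along x, undersides at 20, 34, 70 and 84 above the bench, top of the stack at 120
- blank_upper: brown wooden blank, top of the stack, 70 (x, length) by 36 (y) by 36 high, about 70 g; origin: centre of its underside
- spacer_upper: blue spacer plate under blank_upper, 120 (x, length) by 56 (y) by 14 thick, about 75 g; origin: centre of its underside
- blank_lower: brown wooden blank under spacer_upper, same size as blank_upper; origin: centre of its underside
- spacer_lower: blue spacer plate under blank_lower, resting on the bearer, same size as spacer_upper; origin: centre of its underside
- offcut: dark wood offcut 30 by 62 by 22 high, just beyond the stack's far end; not to be moved; origin: centre of its underside
- square: small try square, dark stock 18 by 75 by 14 high with a steel blade, lying beyond the far end of the cork board; not to be moved; origin: under the middle of its stock
- glue: squat glue pot, 56 across, 62 high, on the left; not to be moved; origin: centre of its underside
- screws: low jar with steel lid, 56 across, 50 high, on the right; not to be moved; origin: centre of its underside
- brush: brush lying on the right; not to be moved; origin: underside
Mind the look-alikes: they are no part of the job. What is shaped like the blank_upper but green is not meant. What is shaped like the spacer_lower but turquoise is not meant.

How it is judged:
On the way, in this order (a step that is already met when the one before it is completed fails the run):
1. the top blank is in the channel with its front end at least 5 mm inside the tube (x of blank_upper in the frame of tube above -0.03 m and y of blank_upper in the frame of tube between -0.008 and 0.008 m and z of blank_upper in the frame of tube between 0.004 and 0.012 m and angle between blank_upper's own z axis and vertical below 0.1 rad), for 0.2 s.
2. the upper spacer lies on the cork board, lengthwise and central (x of spacer_upper in the frame of board between -0.028 and 0.028 m and y of spacer_upper in the frame of board between -0.026 and 0.026 m and z of spacer_upper in the frame of board between 0.009 and 0.015 m and angle between the x axis of spacer_upper and the x axis of board, either way round below 0.25 rad and angle between spacer_upper's own z axis and vertical below 0.06 rad), for 0.2 s.
3. the lower blank has pushed the first home against the end stop and sits hard up behind it (x of blank_upper in the frame of tube above 0.064 m and y of blank_upper in the frame of tube between -0.008 and 0.008 m and z of blank_upper in the frame of tube between 0.004 and 0.012 m and angle between each of blank_upper, blank_lower's own z axis and vertical below 0.1 rad and x of blank_lower in the frame of tube above -0.007 m and y of blank_lower in the frame of tube between -0.008 and 0.008 m and z of blank_lower in the frame of tube between 0.004 and 0.012 m), for 0.2 s.
At the end, for the whole second after the job is handed in: Blanks on the tube floor, the first within 6 mm of the end stop, the second within 7 mm of home. Upper spacer flat on the cork board, within 28 mm (along), 26 mm (across), 0.25 rad of central; lower spacer flat on it, within 22 mm, 18 mm, 0.2 rad. All at rest (all of step 2 and all of step 3 and x of spacer_lower in the frame of spacer_upper between -0.022 and 0.022 m and y of spacer_lower in the frame of spacer_upper between -0.018 and 0.018 m and z of spacer_lower in the frame of spacer_upper between 0.011 and 0.017 m and angle between the x axis of spacer_lower and the x axis of spacer_upper, either way round below 0.2 rad and angle between spacer_lower's own z axis and vertical below 0.06 rad and linear speed of each of blank_upper, spacer_upper, blank_lower, spacer_lower below 0.02 m/s); the robot touches nothing.
It fails at once if anything else on the bench is moved by more than 25 mm (distance of any of offcut, square, glue, screws, brush from where it was at the start of the episode above 0.025 m).
It fails at once if a blank or spacer is dropped or thrown (moves untouched at more than 0.7 m/s, a fall of some 25 mm) ((linear speed of blank_upper above 0.7 m/s and contact force between the fingers and blank_upper below 0.05 N) or (linear speed of spacer_upper above 0.7 m/s and contact force between the fingers and spacer_upper below 0.05 N) or (linear speed of blank_lower above 0.7 m/s and contact force between the fingers and blank_lower below 0.05 N) or (linear speed of spacer_lower above 0.7 m/s and contact force between the fingers and spacer_lower below 0.05 N)).
It also fails if it takes over 72 s, if anything falls off the work surface, if the arm or the gripper's body presses on something with over 40 N, if the wrist force passes 120 N, or if a joint passes its speed limit or range.

### The arm

A 7-joint arm with a two-finger parallel gripper is mounted at the origin on the work surface. World frame = base frame: x ahead of the robot, y to its left, z up, the work surface at z = 0. Lengths are in m, angles in rad, forces in N, time in s.
With the tool pointing down it reaches from about 0.4 to 0.9 m from the base axis. Payload 5.5 kg.
Tool frame: the origin (TCP) lies on the centre line of the jaws, within the pads' length; the fingertips stand 14 mm ahead of it and the grasp point (between the pads) lies 5 mm behind it; z points along the fingers, y is the line along which they close (so a half turn about z gives the same grasp; the last joint's range is limited). The gripper opens to 92 mm and grips with 3 to 60 N. Pads are 19 mm wide; open, the fingers measure 130 mm over their backs; the gripper's body (75 mm by 190 mm) begins 47 mm behind the grasp point.
Start: joints at [1.563, 0.501, -0.427, 1.55, 0.221, 1.138, -0.21], TCP at [0.174, -0.626, 0.241] pointing down, gripper open.
Joint ranges: [-2.88, 2.88], [-0.31, 2.03], [-1.54, 1.56], [0.2, 2.42], [-1.41, 4.55], [0.19, 2.02], [-2.57, 2.57]. Speed limits (rad/s): [2.57, 2.57, 3.14, 3.14, 3.14, 3.14, 3.14].

### API

Orientations are given as a rotation vector (axis times angle).
In Python, from rig import * gives the robot as it stands.
- The arm moves only by the shell command python3 -m jog 'ROWS' [FORCE]. ROWS is JSON, a list that holds one entry, the list of rows, each a list of 5 numbers: the shift along the tool's x, y, z in units of 25 mm (1.0 is 25 mm), then the turn about the tool's z in units of 8 degrees (1.0 is 8 degrees), then the opening, from -1 (shut) to 1 (fully open). A call has 1 to 12 rows; each row shifts and turns the commanded pose from where the row before left it, along the tool's axes as they then stand; what a row does not reach is not made up. A row lasts 1/8 s, in which the tool goes at most 62.5 mm and 10.7 degrees, less where a joint would pass 70% of its speed; a pose out of reach is approached as far as the arm can. A call is refused whole if a number of a shift passes 1 or a number of a turn 1, either way. A call with a gripper value outside its range is refused whole. The fingers move at their own pace and stop on an object; FORCE is the grip in N (left out, the last holds). Time passes only in rows, so rows that do not move let the fingers close. It gives the time, the measured TCP pose, the force, the opening and the grip force at its end, in the units of the state.
- observe(): the state, without advancing time (a new reading comes with each control period).
- capture(name): name is "scene" or "top" or "wrist"; returns (picture, depth): 480x640x3 uint8, red, green, blue; 480x640 float32, m along the optical axis (not along the pixel's ray), 0 where there is no reading.
- camera_model(name): a dict with "fx", "fy", "cx", "cy" (pixels), "R" (3x3) and "t" (3): a world point X has camera coordinates R X + t; the wrist camera has in their place "tool_from_camera" (4x4, takes a point from camera to tool coordinates, whose origin is the TCP and whose axes are the flange's). Camera axes: x right, y down, z forward; pixel columns grow to the right and rows downward; lengths in m; the calibration is good to about 2 mm. A picture is of the moment at which its call begins: read the wrist's pose just before it. camera_model takes no time and is no camera call.
- close_job(): hands the job in; it is judged then, once.
The state is a dict: "clock": time; "joints": joint angles; "qvel": joint speeds; "joint_torque": joint torques, N m; "position": TCP position; "tcp_rot": TCP orientation; "ft_force": force on the tool from outside, world axes, zero at the start; "moment": the same for the moment, N m; "finger_gap": finger opening in m; "finger_force": force on a finger pad.
Only numpy, scipy, OpenCV 4.12 (cv2) and the standard library are available. Lean on these libraries where they do the work, as an engineer would, in place of code of your own. Each camera call takes 0.05 s, during which the arm holds its last target. There are 200 camera calls.

## Working session

There is one attempt and no reset: what is moved stays moved. The work goes in short steps, Python scripts to look and compute and a shell command to move; the robot and the scene stay as the last step left them, time stands still between calls to the robot, and variables do not carry over. Pictures are saved under pics/ and viewed, at most 10 in all, crops included, and the job is handed in when it is done.

```bash
mkdir -p pics; ls; python3 - <<'E'
from rig import *
import cv2,numpy as np
s=observe();print({k:np.round(v,3).tolist() for k,v in s.items()})
for n in("top","scene"):
    p,d=capture(n);cv2.imwrite(f"pics/{n}0.png",p[:,:,::-1]);np.save(f"{n}0.npy",d)
    m=camera_model(n);print(n,{k:np.round(v,4).tolist() for k,v in m.items()})
E
```

```text
pics
{'clock': 0.0, 'joints': [1.563, 0.502, -0.427, 1.551, 0.221, 1.138, -0.21], 'qvel': [0.0, 0.001, 0.002, 0.001, 0.0, 0.001, -0.002], 'joint_torque': [0.0, -56.659, -5.816, -27.911, -0.069, 0.031, 0.0], 'position': [0.174, -0.626, 0.24], 'tcp_rot': [-3.111, -0.424, 0.0], 'ft_force': [0.621, -0.085, -0.6], 'moment': [0.002, -0.019, 0.001], 'finger_force': 0.0, 'finger_gap': 0.092}
top {'fx': 557.2268, 'fy': 557.2268, 'cx': 315.7573, 'cy': 241.7692, 'R': [[0.0279, -0.9996, 0.0036], [-0.9944, -0.0281, -0.1018], [0.1018, -0.0008, -0.9948]], 't': [0.0041, 0.5221, 1.4952]}
scene {'fx': 608.4749, 'fy': 608.4749, 'cx': 323.4974, 'cy': 236.9513, 'R': [[0.6321, 0.7747, 0.0197], [0.5354, -0.4182, -0.7338], [-0.5602, 0.4743, -0.6791]], 't': [-0.3595, -0.2286, 1.684]}
```

View pics/top0.png

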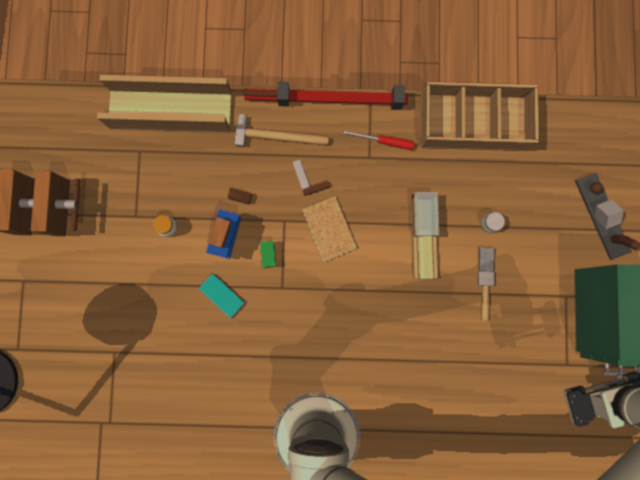

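View pics/scene0.png

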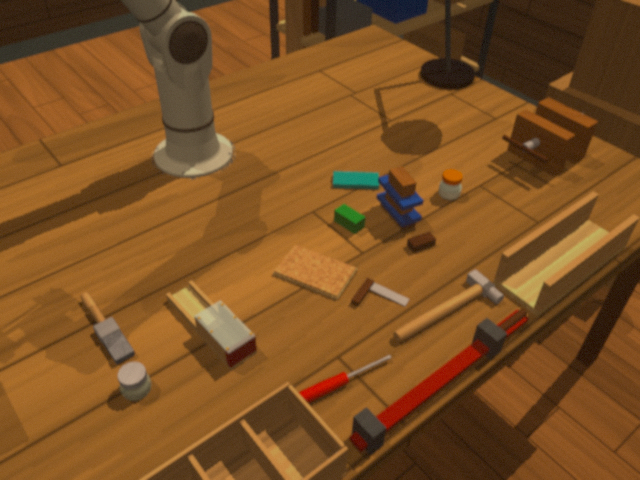

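The top view shows the stack at (222,233), cork board at (329,229), tube with clear roof at (426,213), its channel at (426,257) towards the robot, and decoys in green (268,254) and turquoise (221,295). The scene view confirms the layout: red stop at the far end, stack leaning slightly.

```bash
cat > h.py <<'E'
from rig import *
import cv2,numpy as np
from scipy.spatial.transform import Rotation as Ro
def world(n,d=None,pose=None):
    p=None
    if d is None: p,d=capture(n)
    m=camera_model(n);v,u=np.indices(d.shape)
    c=np.stack([(u-m['cx'])/m['fx']*d,(v-m['cy'])/m['fy']*d,d],-1)
    if n=='wrist':
        T=np.array(m['tool_from_camera']);c=c@T[:3,:3].T+T[:3,3]
        return p,d,c@pose[1].as_matrix().T+pose[0]
    return p,d,(c-np.array(m['t']))@np.array(m['R'])
def rect(P):
    (c,s,a)=cv2.minAreaRect((P[:,:2]*1000).astype(np.float32))
    if s[0]<s[1]: s=s[::-1];a+=90
    a=(a+90)%180-90
    return np.round(c,1),np.round(s,1),round(a,1)
E
python3 - <<'E'
from h import *
p=cv2.imread('pics/top0.png')[:,:,::-1];d=np.load('top0.npy')
_,_,W=world('top',d)
hsv=cv2.cvtColor(np.ascontiguousarray(p),cv2.COLOR_RGB2HSV)
def roi(u0,u1,v0,v1):
    m=np.zeros(d.shape,bool);m[v0:v1,u0:u1]=1;return m&(d>0)
R=roi(195,250,200,268);z=W[...,2]
H,S=hsv[...,0],hsv[...,1]
bl=(H>105)&(H<130)&(S>120)
print('blank_upper',rect(W[R&(z>.105)]),np.median(z[R&(z>.105)]))
m=R&bl&(z>.075)&(z<.095);print('sp_up',rect(W[m]),m.sum(),np.median(z[m]))
m=R&bl&(z<.05);print('sp_low',rect(W[m]) if m.sum()>3 else 0,m.sum())
for n,(r,a,b) in dict(tubehi=(roi(405,450,185,285),.045,.07),wall=(roi(405,450,185,285),.014,.03),floor=(roi(405,450,238,285),.004,.013),board=(roi(295,365,190,270),.008,.02),offcut=(roi(222,258,183,206),.012,.03),sq=(roi(302,335,180,197),.008,.03),green=(roi(255,282,235,272),.015,.06),glue=(roi(148,182,210,240),.03,.08),screws=(roi(478,510,205,238),.03,.07)).items():
    m=r&(z>a)&(z<b);print(n,rect(W[m]),m.sum(),np.median(z[m]))
m=roi(408,445,188,282)
for v in range(188,282,6): print(v,np.round(W[v,426]*1000).tolist(),np.round(z[v,410:443:3]*1000).astype(int).tolist())
E
```

```text
blank_upper (array([531.3, 269.4]), array([70. , 37.6]), -16.4) 0.12045726710481186
sp_up (array([531.8, 265.2]), array([116. ,  54.1]), -14.1) 453 0.08472811355387838
sp_low (array([527.9, 243.4]), array([112.5,   7.9]), -12.8) 87
tubehi (array([ 605.2, -276.3]), array([117.5,  64.8]), 2.6) 1011 0.055330325187893666
wall (array([ 546.2, -277.4]), array([228.7,  63.2]), 2.6) 352 0.019435467545832093
floor (array([ 479.1, -290. ]), array([128.4, 122.3]), 0.4) 696 0.007529844390771853
board (array([557.5, -16.9]), array([219.7, 191.7]), -0.7) 1876 0.012522683083208624
offcut (array([646.4, 234.4]), array([63. , 31.4]), 75.6) 249 0.022921145920147344
sq (array([675. ,  16.3]), array([89.9, 44.7]), 89.2) 205 0.014300517221767771
green (array([486.2, 149.8]), array([70.5, 36.4]), 6.7) 359 0.03642686955404705
glue (array([554. , 430.2]), array([52.6, 51.4]), 0.3) 358 0.06150685975249638
screws (array([ 590.6, -462.8]), array([49.1, 49.1]), -54.8) 295 0.04880299782894027
188 [685.0, -286.0, 2.0] [1, 2, 3, 7, -5, -3, 4, 2, -5, 0, 0]
194 [656.0, -275.0, 59.0] [0, 44, 57, 62, 56, 55, 55, 57, 5
[... 254 characters left out ...]
1, 55, 58, 51, 58, 57, 49, 60, -10]
224 [574.0, -275.0, 63.0] [1, 31, 54, 59, 58, 58, 50, 51, 60, 53, 5]
230 [559.0, -276.0, 58.0] [1, 28, 55, 49, 52, 57, 57, 59, 61, 54, -1]
236 [549.0, -286.0, 6.0] [-3, 23, 16, 10, 2, 9, 9, 17, 19, -6, 0]
242 [531.0, -286.0, 10.0] [-3, 21, 8, 9, 8, 4, 10, 10, 22, 2, 5]
248 [516.0, -287.0, 2.0] [0, 21, 23, 6, 13, 10, 8, 8, 20, 3, -4]
254 [498.0, -287.0, 7.0] [1, 13, 18, 9, 2, 5, 13, 14, 22, -2, -1]
260 [482.0, -286.0, 9.0] [-2, 16, 21, 14, 9, 8, 6, 5, 18, -3, -6]
266 [465.0, -286.0, 9.0] [-4, 11, 17, 7, 2, 13, 2, 10, 29, -1, 5]
272 [449.0, -288.0, -0.0] [-2, 6, 20, 7, 15, 7, 3, 7, 21, -1, -4]
278 [432.0, -287.0, 7.0] [-2, 4, 19, 11, 9, 3, 11, -4, -4, 0, -1]
```

```bash
cat >> h.py <<'E'
def pose():
    s=observe();r=Ro.from_rotvec(s['tcp_rot']);return np.array(s['position']),r,s
def plan(x,y,z,head,note=''):
    """turn units first, then shifts (units) in the turned tool axes; head = heading of tool x, deg"""
    p,r,s=pose();X=r.as_matrix()[:,0];h=np.degrees(np.arctan2(X[1],X[0]))
    t=(h-head+90)%180-90;hf=np.radians(h-t);c,n=np.cos(hf),np.sin(hf)
    d=np.array([x,y,z])-p
    print(note,'pos',np.round(p*1000,1),'head',round(h,1),'TURN',round(t/8,2),'XYZ',np.round([(c*d[0]+n*d[1])/.025,(n*d[0]-c*d[1])/.025,-d[2]/.025],2),'tilt',np.round(r.as_matrix()[:2,2],3))
E
python3 - <<'E'
from h import *
p=cv2.imread('pics/top0.png')[:,:,::-1];d=np.load('top0.npy')
_,_,W=world('top',d)
z=W[...,2]
m=np.zeros(d.shape,bool);m[190:270,295:365]=1
g=m&(z>.008)&(z<.02)
n,l,st,c=cv2.connectedComponentsWithStats(cv2.morphologyEx(g.astype(np.uint8),cv2.MORPH_OPEN,np.ones((3,3))))
i=1+st[1:,4].argmax();print('board',rect(W[l==i]),st[i],c[i])
# colour: lighter cork
h=cv2.cvtColor(np.ascontiguousarray(p),cv2.COLOR_RGB2HSV)
print(h[230,330],h[230,370],h[215,318])
plan(.45,-.28,.26,2.6)
print(np.round(camera_model('wrist')['tool_from_camera'],3))
E
```

```text
board (array([561.4, -17. ]), array([158.6,  99.7]), 24.5) [ 305  198   51   58 1386] [329.24819625 229.08080808]
[ 17 133 182] [ 15 155 161] [ 16 137 182]
 pos [ 173.7 -625.7  239.8] head 15.5 TURN 1.61 XYZ [ 11.67 -13.31  -0.81] tilt [-0.     0.002]
[[ 0.    -0.963 -0.271  0.073]
 [ 1.     0.    -0.    -0.001]
 [ 0.    -0.271  0.963 -0.144]
 [ 0.     0.     0.     1.   ]]
```

```bash
python3 -m jog '[[[1,-0.6,0,0.8,1],[1,-0.6,0,0.8,1],[1,-0.8,0,0,1],[1,-1,0,0,1],[1,-1,0,0,1],[1,-1,0,0,1],[1,-1,0,0,1],[1,-1,0,0,1],[1,-1,0,0,1],[1,-1,0,0,1],[1,-1,0,0,1],[0.5,-1,0,0,1]]]' 15
```

```text
clock: 1.6
position: [0.443, -0.3289, 0.2404]
tcp_rot: [-3.14, -0.077, -0.0]
ft_force: [0.2, -0.5, 0.5]
finger_gap: 0.092
finger_force: 0.0
```

```bash
python3 -m jog '[[[0,-1,0,0,1],[0,-0.8,0,0,1],[0,0,0,0,1]]]'; python3 - <<'E'
from h import *
P=pose();p,d,W=world('wrist',pose=P);cv2.imwrite('pics/w1.png',p[:,:,::-1]);np.savez('w1.npz',d=d,W=W)
z=W[...,2]
print(P[0])
# walls: per-row profile of z along y for channel
for x0 in range(430,545,15):
    m=(abs(W[...,0]-x0/1000)<.004)&(abs(W[...,1]+.278)<.05)&(d>0)
    y=W[...,1][m]*1000;zz=z[m]
    w=(zz>.0145)&(zz<.026)
    f=(zz>.004)&(zz<.0125)
    yl=y[w&(y>-278)];yr=y[w&(y<-278)]
    print(x0,'L',np.round(np.percentile(yl,[5,50,95]),1) if len(yl) else 0,'R',np.round(np.percentile(yr,[5,50,95]),1) if len(yr) else 0,'floor z',np.round(np.median(zz[f]),4) if f.any() else 0)
m=(z>.046)&(z<.064)&(W[...,0]<.7)&(abs(W[...,1]+.278)<.05);print('roof',rect(W[m]),m.sum(),np.median(z[m]))
E
```

```text
clock: 1.98
position: [0.4393, -0.2842, 0.2409]
tcp_rot: [3.14, 0.077, -0.001]
ft_force: [-0.2, -0.1, 0.6]
finger_gap: 0.0921
finger_force: 0.0
[ 0.43926594 -0.28416683  0.24086665]
430 L [-261.7 -257.5 -254.3] R [-315.  -311.4 -308.4] floor z 0.0079
445 L [-261.2 -257.6 -253.9] R [-314.9 -311.2 -307.7] floor z 0.0082
460 L [-260.8 -257.2 -253.5] R [-314.6 -311.  -307.3] floor z 0.0082
475 L [-260.2 -256.6 -253.1] R [-314.2 -310.1 -306.4] floor z 0.0082
490 L [-259.8 -256.2 -252.6] R [-313.3 -309.7 -306.1] floor z 0.0082
505 L [-259.2 -255.  -251.4] R [-313.  -308.8 -305.3] floor z 0.008
520 L [-258.6 -254.5 -250.9] R [-312.  -308.6 -305. ] floor z 0.0081
535 L [-258.1 -254.  -250.6] R [-311.7 -307.6 -304.1] floor z 0.0081
roof (array([ 572.3, -279.5]), array([62.2, 51.5]), -87.6) 6205 0.05510125751025419
```

View pics/w1.png

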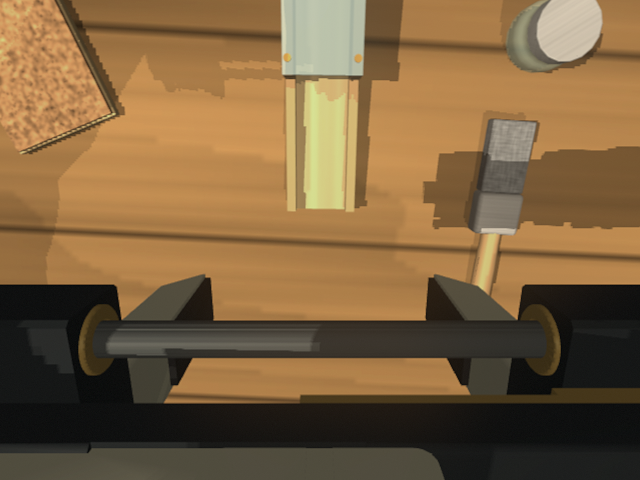

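The wrist view shows the channel between columns 287 and 355, rows 80–208, with the roof edge at row 76. That puts the mouth near (0.546,-0.2803), heading about 2.2°. Next, the stack.

```bash
python3 - <<'E'
from h import *
plan(.464,.288,.25,-16)
E
python3 -m jog '[[[0,-1,0,0.8,1],[0,-1,0,0.8,1],[0,-1,0,0.75,1],[-0.4,-1,0,0,1],[-0.4,-1,0,0,1],[-0.4,-1,0,0,1],[-0.4,-1,0,0,1],[-0.4,-1,0,0,1],[-0.4,-1,0,0,1],[-0.4,-1,0,0,1],[-0.4,-1,0,0,1],[-0.4,-1,0,0,1]]]'
python3 - <<'E'
from h import *
plan(.464,.288,.25,-16)
E
```

```text
pos [ 439.2 -285.7  240.9] head 2.7 TURN 2.34 XYZ [ -5.37 -22.33  -0.36] tilt [-0.    -0.001]
clock: 3.52
position: [0.421, 0.0296, 0.241]
tcp_rot: [3.11, -0.444, 0.002]
ft_force: [0.4, 0.2, 0.4]
finger_gap: 0.0917
finger_force: 0.0
 pos [421.   29.6 241. ] head -16.2 TURN -0.03 XYZ [ -1.2  -10.41  -0.36] tilt [ 0.001 -0.   ]
```

```bash
python3 -m jog '[[[0,-1,0,0,1],[0,-1,0,0,1],[0,-1,0,0,1],[0,-1,0,0,1],[0,-1,0,0,1],[0,-1,0,0,1],[0,-1,0,0,1],[0,-1,0,0,1],[-0.6,-1,0,0,1],[-0.6,-1,0,0,1],[0,-0.3,0,0,1],[0,0,0,0,1]]]'
cat >> h.py <<'E'
def look(name,zs,cx,cy,r=.09,cols=None):
    P=pose();p,d,W=world('wrist',pose=P);cv2.imwrite(f'pics/{name}.png',p[:,:,::-1])
    z=W[...,2];hsv=cv2.cvtColor(np.ascontiguousarray(p),cv2.COLOR_RGB2HSV)
    near=(d>0)&(np.hypot(W[...,0]-cx,W[...,1]-cy)<r)
    for n,(a,b,blue) in zs.items():
        m=near&(z>a)&(z<b)
        if blue: m&=(hsv[...,0]>100)&(hsv[...,0]<130)&(hsv[...,1]>110)
        k=cv2.morphologyEx(m.astype(np.uint8),cv2.MORPH_OPEN,np.ones((3,3)))
        N,l,st,c=cv2.connectedComponentsWithStats(k)
        if N<2: print(n,'none');continue
        i=1+st[1:,4].argmax();print(n,rect(W[l==i]),st[i].tolist(),'z',np.round(np.median(z[l==i]),4))
    return W
E
python3 - <<'E'
from h import *
look('w2',dict(blank=(.108,.13,0),sp=(.076,.092,1),splow=(.026,.042,1)),.531,.266)
plan(.531,.269,.18,-16)
E
```

```text
clock: 5.03
position: [0.4636, 0.286, 0.2408]
tcp_rot: [3.111, -0.439, 0.001]
ft_force: [-0.1, -0.3, -0.9]
finger_gap: 0.0918
finger_force: 0.0
blank (array([531.4, 267.6]), array([70.1, 36.1]), -15.9) [289, 67, 59, 114, 6371] z 0.1201
sp (array([532.4, 264.5]), array([119.3,  55.8]), -14.1) [280, 31, 81, 174, 6449] z 0.0841
splow none
 pos [463.7 285.2 240.6] head -16.1 TURN -0.02 XYZ [ 2.77 -0.12  2.43] tilt [ 0.    -0.001]
```

View pics/w2.png

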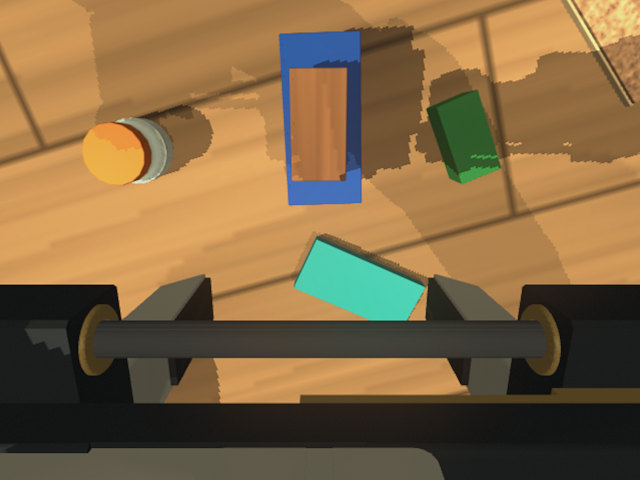

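The wrist view shows the brown blank (288–348, 67–181) on the blue plate (280–361, 31–205), and both measurements are clean. I'll grip the blank 12 mm behind its middle, high up.

```bash
python3 -m jog '[[[0.8,-0.07,1,0,1],[0.8,0,1,0,1],[0.72,0,1,0,1],[0,0,1,0,1],[0,0,0.6,0,1],[0,0,0.42,0,1],[0,0,0,0,1],[0,0,0,0,-1],[0,0,0,0,-1],[0,0,0,0,-1],[0,0,0,0,-1],[0,0,0,0,-1]]]' 20
python3 - <<'E'
from h import *
plan(.546,-.2803,.2,2.2)
E
```

```text
clock: 6.58
position: [0.5192, 0.2716, 0.1153]
tcp_rot: [-3.111, 0.439, -0.0]
ft_force: [0.7, -0.1, -0.8]
finger_gap: 0.0461
finger_force: 0.0
 pos [519.2 271.6 115.3] head -16.1 TURN -2.28 XYZ [ 0.22 22.1  -3.39] tilt [0. 0.]
```

```bash
python3 -m jog '[[[0,0,0,0,-1],[0,0,0,0,-1],[0,0,0,0,-1],[0,0,0,0,-1],[0,0,-0.5,0,-1],[0,0,-0.5,0,-1],[0,0,-0.5,-0.8,-1],[0,0.5,0,-0.8,-1],[0,1,0,-0.68,-1],[0,1,0,0,-1],[0,1,0,0,-1],[0,1,0,0,-1]]]' 20
python3 - <<'E'
from h import *
plan(.519,-.2813,.06,2.2)
E
```

```text
clock: 8.07
position: [0.519, 0.1587, 0.1539]
tcp_rot: [-3.141, -0.059, -0.003]
ft_force: [0.6, -0.6, -0.4]
finger_gap: 0.0358
finger_force: 20.0
 pos [519.  158.7 153.9] head 2.2 TURN -0.01 XYZ [-0.67 17.59  3.76] tilt [0.002 0.   ]
```

```bash
python3 -m jog '[[[0,1,0,0,-1],[0,1,0,0,-1],[0,1,0,0,-1],[0,1,0,0,-1],[0,1,0,0,-1],[0,1,0,0,-1],[0,1,0,0,-1],[0,1,0,0,-1],[-0.2,1,0,0,-1],[-0.2,1,0,0,-1],[-0.2,1,0,0,-1],[0,1,0,0,-1]]]' 20
python3 -m jog '[[[0,1,0,0,-1],[0,1,0,0,-1],[0,1,0,0,-1],[0,1,0,0,-1],[0,1,0,0,-1],[0,0.59,1,0,-1],[0,0,1,0,-1],[0,0,0,0,-1]]]' 20
python3 - <<'E'
from h import *
plan(.519,-.2813,.0395,2.2)
E
```

```text
clock: 9.57
position: [0.5149, -0.1419, 0.1539]
tcp_rot: [3.141, 0.059, 0.002]
ft_force: [0.1, 0.1, -1.2]
finger_gap: 0.0359
finger_force: 20.0
clock: 10.58
position: [0.5188, -0.2802, 0.1017]
tcp_rot: [-3.139, -0.059, 0.004]
ft_force: [0.2, -0.0, -0.8]
finger_gap: 0.0357
finger_force: 20.0
 pos [ 518.8 -280.2  101.7] head 2.1 TURN -0.01 XYZ [0.01 0.05 2.49] tilt [-0.003  0.002]
```

```bash
python3 -m jog '[[[-0.6,0.02,0,0,-1],[-0.6,0.02,0,0,-1],[0,0,0,0,-1],[0,0,0.8,0,-1],[0,0,0.8,0,-1],[0,0,0.5,0,-1],[0,0,0.3,0,-1],[0,0,0,0,-1]]]' 20
python3 - <<'E'
from h import *
plan(.519,-.2813,.0395,2.2)
E
```

```text
clock: 11.58
position: [0.49, -0.2827, 0.0425]
tcp_rot: [-3.141, -0.059, 0.001]
ft_force: [-0.5, 0.5, -0.1]
finger_gap: 0.0358
finger_force: 20.0
 pos [ 490.  -282.7   42.5] head 2.2 TURN -0.01 XYZ [ 1.16 -0.01  0.12] tilt [-0.  0.]
```

```bash
python3 -m jog '[[[0.4,0,0.04,0,-1],[0.4,0,0.04,0,-1],[0.36,0,0,0,-1],[0,0,0.04,0,-1],[0,0,0,0,-1]]]' 20
python3 -m jog '[[[0,0,0,0,-0.1],[0,0,0,0,0.2],[0,0,0,0,0.4],[0,0,0,0,0.4],[0,0,-0.6,0,0.4],[0,0,-1,0,0.4],[0,-0.5,-1,0,1],[0,-1,-1,0,1],[0,-1,-1,0,1],[0,-1,-1,0,1],[0,-1,0,0,1],[0,-1,0,0,1]]]' 20
python3 - <<'E'
from h import *
p,d,W=world('top');z=W[...,2]
m=(z>.036)&(z<.05)&(W[...,0]<.546)&(W[...,0]>.43)&(abs(W[...,1]+.28)<.04);print('blank visible',rect(W[m]),m.sum(),np.median(z[m]))
plan(.464,.288,.22,-14)
E
```

```text
clock: 12.2
position: [0.5187, -0.2816, 0.0395]
tcp_rot: [-3.141, -0.059, 0.001]
ft_force: [-0.1, 0.8, -0.6]
finger_gap: 0.0356
finger_force: 20.0
clock: 13.7
position: [0.5143, -0.1436, 0.1815]
tcp_rot: [3.14, 0.059, 0.004]
ft_force: [0.5, -0.1, -0.2]
finger_gap: 0.0918
finger_force: 0.0
blank visible (array([ 506.1, -295.4]), array([17.7,  3.5]), -13.9) 9 0.04416069854596254
 pos [ 514.2 -139.2  181.2] head 2.4 TURN 2.05 XYZ [ -6.08 -16.09  -1.55] tilt [0.001 0.002]
```

```bash
python3 -m jog '[[[-0.4,-1,0,0.7,1],[-0.4,-1,0,0.7,1],[-0.4,-1,0,0.65,1],[-0.4,-1,-0.3,0,1],[-0.4,-1,-0.3,0,1],[-0.4,-1,-0.3,0,1],[-0.4,-1,-0.3,0,1],[-0.4,-1,-0.3,0,1],[-0.4,-1,0,0,1],[-0.4,-1,0,0,1],[-0.4,-1,0,0,1],[-0.4,-1,0,0,1]]]'
python3 -m jog '[[[-0.3,-1,0,0,1],[-0.3,-1,0,0,1],[-0.3,-1,0,0,1],[0,-0.6,0,0,1],[0,0,0,0,1]]]'
python3 - <<'E'
from h import *
look('w3',dict(sp=(.076,.092,1)),.531,.266)
p,d,W=world('top');cv2.imwrite('pics/t3.png',cv2.resize(p[180:290,380:480,::-1],None,fx=5,fy=5))
z=W[...,2]
m=(z>.036)&(z<.05)&(W[...,0]<.546)&(W[...,0]>.43)&(abs(W[...,1]+.28)<.04);print('blank visible',rect(W[m]),m.sum(),np.median(z[m]))
plan(.532,.2645,.087,-14)
E
```

```text
clock: 15.25
position: [0.4568, 0.1729, 0.2182]
tcp_rot: [-3.117, 0.39, -0.002]
ft_force: [0.1, -0.7, 0.1]
finger_gap: 0.092
finger_force: 0.0
clock: 15.88
position: [0.4574, 0.2658, 0.2177]
tcp_rot: [-3.117, 0.387, -0.001]
ft_force: [0.6, -1.5, -0.9]
finger_gap: 0.0918
finger_force: 0.0
sp (array([532.1, 264.5]), array([119. ,  55.4]), -14.0) [249, 23, 88, 186, 15368] z 0.0841
blank visible (array([ 522. , -272.8]), array([49.2, 46.3]), 1.9) 239 0.043725758575650475
 pos [457.3 264.  217.3] head -14.3 TURN -0.04 XYZ [ 2.9  -0.74  5.21] tilt [ 0.    -0.001]
```

View pics/t3.png

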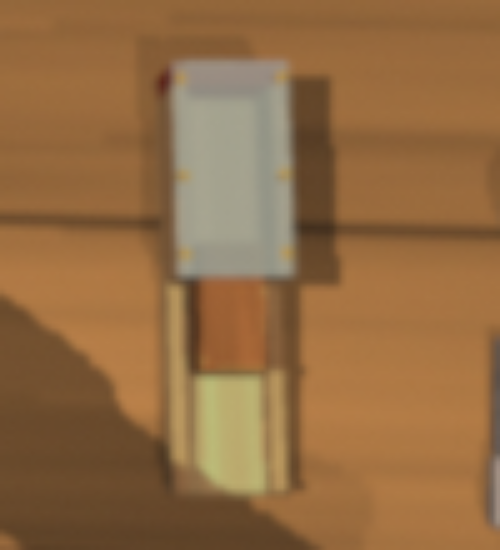

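The crop shows the first blank with its front under the roof (the part sticking out is at rows 278–372). Now the upper spacer.

```bash
python3 -m jog '[[[1,-0.34,0.5,0,1],[1,-0.4,1,0,1],[0.9,0,1,0,1],[0,0,1,0,1],[0,0,1,0,1],[0,0,0.5,0,1],[0,0,0.21,0,1],[0,0,0,0,1],[0,0,0,0,-1],[0,0,0,0,-1],[0,0,0,0,-1],[0,0,0,0,-1]]]' 20
python3 -m jog '[[[0,0,0,0,-1],[0,0,0,0,-1],[0,0,0,0,-1]]]' 20
python3 - <<'E'
from h import *
plan(.5614,-.0165,.1,24.5)
E
```

```text
clock: 17.48
position: [0.5318, 0.2652, 0.0871]
tcp_rot: [-3.117, 0.389, -0.0]
ft_force: [0.6, -0.7, 0.4]
finger_gap: 0.0559
finger_force: 0.2
clock: 17.85
position: [0.5319, 0.2652, 0.0872]
tcp_rot: [-3.117, 0.39, -0.0]
ft_force: [0.1, -0.9, 2.6]
finger_gap: 0.0557
finger_force: 20.0
 pos [531.9 265.2  87.2] head -14.2 TURN -4.84 XYZ [-3.6  10.74 -0.51] tilt [ 0. -0.]
```

```bash
python3 -m jog '[[[0,0,-0.5,0,-1],[0,0,-0.7,0,-1],[0,0,-0.5,-0.8,-1],[0,0,-0.3,-0.8,-1],[0,0,0,-0.8,-1],[0,0,0,-0.8,-1],[0,0,0,-0.8,-1],[0,0,0,-0.84,-1],[-0.3,1,0,0,-1],[-0.3,1,0,0,-1],[-0.3,1,0,0,-1],[-0.3,1,0,0,-1]]]' 20
python3 -m jog '[[[-0.3,1,0,0,-1],[-0.3,1,0,0,-1],[-0.3,1,0,0,-1],[-0.3,1,0,0,-1],[-0.4,1,0,0,-1],[-0.4,1,0,0,-1],[-0.3,0.6,1,0,-1],[0,0,1,0,-1],[0,0,0,0,-1]]]' 20
python3 - <<'E'
from h import *
plan(.5614,-.017,.030,24.5)
E
```

```text
clock: 19.35
position: [0.5466, 0.161, 0.1384]
tcp_rot: [3.07, 0.666, 0.003]
ft_force: [0.5, 0.4, -0.1]
finger_gap: 0.0558
finger_force: 20.0
clock: 20.48
position: [0.5608, -0.0126, 0.0864]
tcp_rot: [-3.07, -0.665, 0.004]
ft_force: [-1.1, 0.1, -1.3]
finger_gap: 0.056
finger_force: 20.0
 pos [560.8 -12.6  86.4] head 24.4 TURN -0.01 XYZ [-0.05  0.17  2.26] tilt [-0.003 -0.   ]
```

```bash
python3 -m jog '[[[-0.05,0.17,0.8,0,-1],[0,0,0.7,0,-1],[0,0,0.5,0,-1],[0,0,0.26,0,-1],[0,0,0.03,0,-1],[0,0,0,0,-1]]]' 20
python3 - <<'E'
from h import *
P=pose();print(P[0],P[2]['ft_force'])
E
```

```text
clock: 21.22
position: [0.5628, -0.0165, 0.0299]
tcp_rot: [3.07, 0.666, 0.001]
ft_force: [-0.1, -0.1, 0.1]
finger_gap: 0.0561
finger_force: 20.0
[ 0.56282171 -0.01645654  0.02989637] [-0.11937606 -0.11704254  0.14710309]
```

```bash
python3 -m jog '[[[0,0,0.03,0,-1],[0,0,0,0,-1],[0,0,0,0,0.3],[0,0,0,0,0.6],[0,0,0,0,0.8],[0,0,-0.5,0,1],[0,0,-1,0,1],[0,0,-1,0.8,1],[-1,0,-1,0.8,1],[-1,0,-1,0.8,1],[-1,0,-1,0.8,1],[-1,0,0,0.8,1]]]' 20
python3 - <<'E'
from h import *
look('w4',dict(sp=(.02,.034,1),board=(.008,.017,0)),.561,-.017,.1)
plan(.464,.288,.17,-15)
E
```

```text
clock: 22.72
position: [0.4655, -0.0314, 0.1693]
tcp_rot: [3.134, -0.212, 0.008]
ft_force: [-0.2, -0.3, -0.1]
finger_gap: 0.0919
finger_force: 0.0
sp (array([561.7, -16.5]), array([116.5,  55.5]), 24.1) [198, 0, 158, 184, 14377] z 0.0261
board (array([562.3, -18.9]), array([159.4,  98.9]), 23.9) [165, 0, 232, 216, 13492] z 0.0121
 pos [460.9 -31.4 167.8] head -8.0 TURN 0.88 XYZ [ -3.19 -12.37  -0.09] tilt [-0.001 -0.001]
```

```bash
python3 -m jog '[[[-0.3,-1,0,0.88,1],[-0.3,-1,0,0,1],[-0.3,-1,0,0,1],[-0.3,-1,0,0,1],[-0.3,-1,0,0,1],[-0.3,-1,0,0,1],[-0.3,-1,0,0,1],[-0.3,-1,0,0,1],[-0.3,-1,0,0,1],[-0.3,-1,0,0,1],[-0.3,-1,0,0,1],[0,-1,0,0,1]]]'
python3 -m jog '[[[0,-0.4,-0.4,0,1],[0,0,0,0,1]]]'
python3 - <<'E'
from h import *
look('w5',dict(blank=(.062,.08,0),sp=(.026,.042,1)),.531,.266)
plan(.531,.266,.0655,-15)
E
```

```text
clock: 24.28
position: [0.4566, 0.2807, 0.167]
tcp_rot: [-3.116, 0.395, 0.0]
ft_force: [-0.1, 1.1, 0.1]
finger_gap: 0.092
finger_force: 0.0
clock: 24.52
position: [0.4599, 0.2903, 0.1778]
tcp_rot: [-3.115, 0.395, -0.003]
ft_force: [0.4, -0.2, 0.3]
finger_gap: 0.0917
finger_force: 0.0
blank (array([533.8, 265. ]), array([70. , 36.1]), -10.3) [296, 48, 67, 125, 7204] z 0.0701
sp (array([533.8, 264.9]), array([119.6,  55.1]), -12.8) [285, 17, 85, 183, 7002] z 0.0341
 pos [459.7 289.  177.2] head -14.5 TURN 0.06 XYZ [2.99 0.15 4.47] tilt [0.001 0.   ]
```

View pics/w5.png

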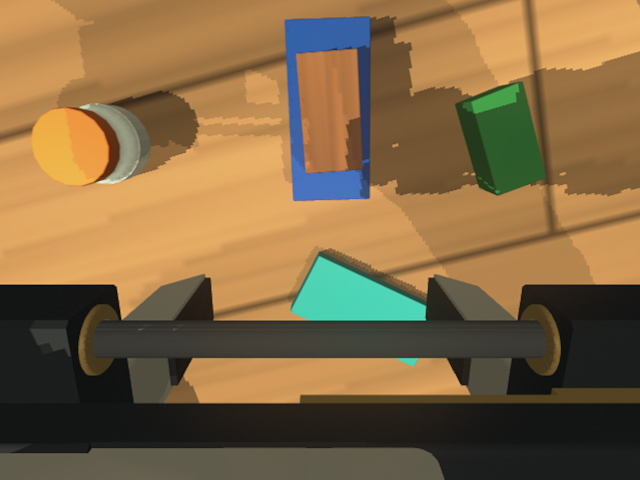

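The lower blank sits at (296–363, 48–173), turned about 4° from the tool. I'll grip it 20 mm behind its middle.

```bash
python3 -m jog '[[[0,0,1,-0.53,1],[0.8,0.2,1,0,1],[0.8,0.21,1,0,1],[0.69,0,0.6,0,1],[0,0,0.5,0,1],[0,0,0.37,0,1],[0,0,0,0,1],[0,0,0,0,-1],[0,0,0,0,-1],[0,0,0,0,-1],[0,0,0,0,-1],[0,0,0,0,-1]]]' 25
python3 -m jog '[[[0,0,0,0,-1],[0,0,0,0,-1],[0,0,0,0,-1],[0,0,0,0,-1]]]' 25
python3 - <<'E'
from h import *
plan(.431,-.2847,.1,2.2)
E
```

```text
clock: 26.08
position: [0.5139, 0.2688, 0.0648]
tcp_rot: [3.129, -0.283, 0.0]
ft_force: [0.5, 0.2, -0.9]
finger_gap: 0.0463
finger_force: 0.0
clock: 26.58
position: [0.5138, 0.2688, 0.0647]
tcp_rot: [3.129, -0.283, -0.0]
ft_force: [0.1, -0.5, -0.5]
finger_gap: 0.0356
finger_force: 25.0
 pos [513.8 268.8  64.7] head -10.3 TURN -1.57 XYZ [-4.16 22.   -1.41] tilt [-0. -0.]
```

```bash
python3 -m jog '[[[0,0,-0.5,0,-1],[0,0,-0.8,0,-1],[0,0,-0.8,-0.8,-1],[0,0.5,-0.5,-0.77,-1],[-0.2,1,0,0,-1],[-0.2,1,0,0,-1],[-0.2,1,0,0,-1],[-0.2,1,0,0,-1],[-0.2,1,0,0,-1],[-0.2,1,0,0,-1],[-0.2,1,0,0,-1],[-0.2,1,0,0,-1]]]' 25
python3 -m jog '[[[-0.2,1,0,0,-1],[-0.2,1,0,0,-1],[-0.2,1,0,0,-1],[-0.2,1,0,0,-1],[-0.2,1,0,0,-1],[-0.2,1,0,0,-1],[-0.2,1,0,0,-1],[-0.2,1,0,0,-1],[-0.2,1,0,0,-1],[-0.2,1,0,0,-1],[-0.2,1,0,0,-1],[-0.2,1,0,0,-1]]]' 25
python3 - <<'E'
from h import *
plan(.429,-.2848,.0395,2.2)
E
```

```text
clock: 28.08
position: [0.4814, 0.0543, 0.1314]
tcp_rot: [3.141, 0.061, 0.004]
ft_force: [0.3, -0.4, -0.6]
finger_gap: 0.0358
finger_force: 25.0
clock: 29.58
position: [0.4331, -0.2482, 0.1314]
tcp_rot: [3.14, 0.062, 0.003]
ft_force: [0.9, 0.5, -0.9]
finger_gap: 0.0358
finger_force: 25.0
 pos [ 433.1 -248.2  131.4] head 2.2 TURN 0.01 XYZ [-0.22  1.46  3.68] tilt [ 0.002 -0.001]
```

```bash
python3 -m jog '[[[0,1,0,0,-1],[-0.2,0.46,0,0,-1],[0,0,0,0,-1],[0,0,1,0,-1],[0,0,1,0,-1],[0,0,0.8,0,-1],[0,0,0.5,0,-1],[0,0,0.3,0,-1],[0,0,0,0,-1]]]' 25
python3 - <<'E'
from h import *
plan(.526,-.2811,.0395,2.2)
E
```

```text
clock: 30.7
position: [0.429, -0.2834, 0.0397]
tcp_rot: [-3.141, -0.062, 0.0]
ft_force: [-0.1, 0.2, -0.6]
finger_gap: 0.0358
finger_force: 25.0
 pos [ 429.  -283.4   39.7] head 2.3 TURN 0.01 XYZ [3.88 0.06 0.01] tilt [-0.  0.]
```

```bash
python3 -m jog '[[[0.2,0.05,0,0,-1],[0.4,0,0,0,-1],[0.4,0,0,0,-1],[0.4,0,0,0,-1],[0.4,0,0,0,-1],[0.4,0,0,0,-1],[0.4,0,0,0,-1],[0.4,0,0,0,-1],[0.3,0,0,0,-1],[0.2,0,0,0,-1],[0.1,0,0,0,-1],[0,0,0,0,-1]]]' 25
python3 - <<'E'
from h import *
plan(.526,-.2811,.0395,2.2)
E
```

```text
clock: 32.2
position: [0.5191, -0.2815, 0.0397]
tcp_rot: [3.141, 0.061, 0.0]
ft_force: [0.1, 0.2, -1.6]
finger_gap: 0.0358
finger_force: 25.0
 pos [ 519.1 -281.5   39.7] head 2.2 TURN 0.0 XYZ [ 0.28 -0.01  0.01] tilt [ 0. -0.]
```

```bash
python3 -m jog '[[[0.08,0,0,0,-1],[0.08,0,0,0,-1],[0.08,0,0,0,-1],[0,0,0,0,-1]]]' 25
python3 -m jog '[[[0.05,0,0,0,-1],[0.05,0,0,0,-1],[0,0,0,0,-1]]]' 25
```

```text
clock: 32.7
position: [0.5253, -0.2812, 0.0398]
tcp_rot: [3.141, 0.062, 0.001]
ft_force: [0.2, 0.4, -0.7]
finger_gap: 0.0359
finger_force: 25.0
clock: 33.08
position: [0.5262, -0.2813, 0.0395]
tcp_rot: [-3.141, -0.061, 0.004]
ft_force: [-5.8, 0.4, 2.9]
finger_gap: 0.0358
finger_force: 25.0
```

```bash
python3 -m jog '[[[0.04,0,0.03,0,-1],[0,0,0,0,-1],[0,0,0,0,-0.1],[0,0,0,0,0.2],[0,0,0,0,0.4],[0,0,0,0,0.4],[0,0,-0.6,0,0.4],[-0.5,0,-1,0,0.6],[-0.8,0,-1,0,1],[-0.8,0,-1,0,1],[-0.8,0,-0.5,0,1],[0,0,0,0,1]]]' 20
python3 - <<'E'
from h import *
look('w6',dict(blank=(.036,.05,0)),.53,-.28)
plan(.46,.288,.14,-13)
E
```

```text
clock: 34.58
position: [0.4557, -0.2851, 0.1436]
tcp_rot: [3.139, 0.059, 0.003]
ft_force: [0.9, -0.9, -0.6]
finger_gap: 0.092
finger_force: 0.0
blank (array([ 529.5, -280.9]), array([36.1, 35.1]), -87.7) [286, 88, 63, 63, 3838] z 0.0441
 pos [ 456.4 -284.6  142.9] head 2.2 TURN 1.9 XYZ [ -5.01 -22.35   0.11] tilt [ 0.002 -0.001]
```

View pics/w6.png

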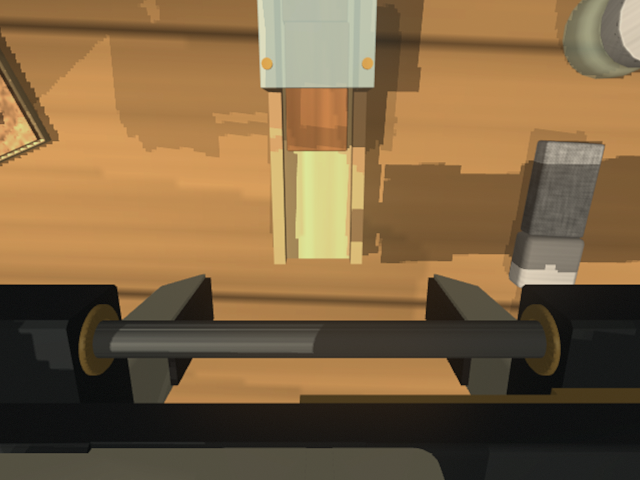

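The second blank sticks out about 35 mm (rows 88–150), so it is home. Now the lower spacer.

```bash
python3 -m jog '[[[0,-1,0,0.7,1],[0,-1,0,0.7,1],[-0.3,-1,0,0.5,1],[-0.3,-1,0,0,1],[-0.3,-1,0,0,1],[-0.3,-1,0,0,1],[-0.3,-1,0,0,1],[-0.3,-1,0,0,1],[-0.3,-1,0,0,1],[-0.3,-1,0,0,1],[-0.3,-1,0,0,1],[-0.3,-1,0,0,1]]]'
python3 -m jog '[[[-0.3,-1,0,0,1],[-0.3,-1,0,0,1],[-0.3,-1,0,0,1],[-0.3,-1,0,0,1],[-0.3,-1,0,0,1],[0,-1,0,0,1],[0,-1,0,0,1],[0,-1,0,0,1],[0,-1,0,0,1],[0,-1,0,0,1],[0,-0.3,0,0,1],[0,0,0,0,1]]]'
python3 - <<'E'
from h import *
look('w7',dict(sp=(.026,.042,1)),.531,.266)
plan(.5338,.2649,.0375,-12.8)
E
```

```text
clock: 36.12
position: [0.4382, 0.0279, 0.1413]
tcp_rot: [-3.121, 0.353, -0.0]
ft_force: [0.1, 0.3, 0.3]
finger_gap: 0.0917
finger_force: 0.0
clock: 37.62
position: [0.4586, 0.286, 0.1411]
tcp_rot: [3.121, -0.353, -0.001]
ft_force: [0.4, -1.0, 0.5]
finger_gap: 0.0918
finger_force: 0.0
sp (array([533.9, 264.9]), array([119.6,  55.7]), -12.8) [278, 1, 98, 209, 19203] z 0.0341
 pos [458.6 285.1 141.1] head -13.0 TURN -0.02 XYZ [3.11 0.12 4.14] tilt [-0.001 -0.001]
```

```bash
python3 -m jog '[[[1,0.06,0.5,0,1],[1,0.06,1,0,1],[1,0,1,0,1],[0.11,0,0.8,0,1],[0,0,0.5,0,1],[0,0,0.34,0,1],[0,0,0,0,1],[0,0,0,0,-1],[0,0,0,0,-1],[0,0,0,0,-1],[0,0,0,0,-1],[0,0,0,0,-1]]]' 20
python3 -m jog '[[[0,0,0,0,-1],[0,0,0,0,-1],[0,0,0,0,-1]]]' 20
python3 - <<'E'
from h import *
plan(.562,-.017,.1,24.3)
E
```

```text
clock: 39.17
position: [0.5341, 0.2652, 0.0382]
tcp_rot: [-3.121, 0.355, -0.0]
ft_force: [-0.0, 0.3, 2.4]
finger_gap: 0.0555
finger_force: 20.0
clock: 39.55
position: [0.5341, 0.2652, 0.0382]
tcp_rot: [-3.121, 0.355, -0.0]
ft_force: [-1.1, -0.5, 4.3]
finger_gap: 0.0558
finger_force: 20.0
 pos [534.1 265.2  38.2] head -13.0 TURN -4.66 XYZ [-3.63 10.75 -2.47] tilt [ 0. -0.]
```

```bash
python3 -m jog '[[[0,0,-0.4,0,-1],[0,0,-0.8,0,-1],[0,0,-1,-0.8,-1],[0,0,-0.8,-0.8,-1],[0,0,0,-0.8,-1],[0,0,0,-0.8,-1],[0,0,0,-0.8,-1],[0,0,0,-0.66,-1],[-0.35,1,0,0,-1],[-0.35,1,0,0,-1],[-0.35,1,0,0,-1],[-0.35,1,0,0,-1]]]' 20
python3 -m jog '[[[-0.35,1,0,0,-1],[-0.35,1,0,0,-1],[-0.35,1,0,0,-1],[-0.35,1,0,0,-1],[-0.35,1,0,0,-1],[-0.35,1,0,0,-1],[-0.1,0.75,0,0,-1],[0,0,1,0,-1],[0,0,0,0,-1]]]' 20
python3 - <<'E'
from h import *
plan(.5625,-.0168,.045,24.2)
E
```

```text
clock: 41.05
position: [0.5439, 0.1589, 0.1144]
tcp_rot: [3.071, 0.662, 0.003]
ft_force: [-0.2, -0.4, -1.2]
finger_gap: 0.0557
finger_force: 20.0
clock: 42.18
position: [0.5615, -0.0168, 0.0871]
tcp_rot: [-3.07, -0.661, 0.004]
ft_force: [-0.6, 0.4, -0.8]
finger_gap: 0.0556
finger_force: 20.0
 pos [561.5 -16.8  87.1] head 24.3 TURN 0.01 XYZ [0.04 0.02 1.68] tilt [-0.003  0.   ]
```

```bash
python3 -m jog '[[[0.04,0.02,0.6,0,-1],[0,0,0.6,0,-1],[0,0,0.3,0,-1],[0,0,0.18,0,-1],[0,0,0,0,-1]]]' 20
python3 -m jog '[[[0,0,0.03,0,-1],[0,0,0,0,-1]]]' 20
```

```text
clock: 42.8
position: [0.5636, -0.0167, 0.0457]
tcp_rot: [-3.071, -0.662, 0.001]
ft_force: [0.1, 0.8, -0.8]
finger_gap: 0.0555
finger_force: 20.0
clock: 43.05
position: [0.5641, -0.0169, 0.0456]
tcp_rot: [3.071, 0.662, 0.001]
ft_force: [0.4, 0.3, -0.8]
finger_gap: 0.0557
finger_force: 20.0
```

```bash
python3 -m jog '[[[0,0,0.05,0,-1],[0,0,0,0,-1]]]' 20
python3 -m jog '[[[0,0,0,0,0.3],[0,0,0,0,0.6],[0,0,0,0,0.8],[0,0,-0.5,0,1],[0,0,-1,0,1],[0,0,-1,0,1],[-1,0,-1,0,1],[-1,0,-1,0,1],[-1,0,-1,0,1],[-1,0,-1,0,1],[0,0,0,0,1],[0,0,0,0,1]]]' 20
python3 - <<'E'
from h import *
look('w8',dict(sp=(.033,.047,1),lower=(.018,.031,1),board=(.008,.017,0)),.561,-.017,.1)
p,d,W=world('top');cv2.imwrite('pics/t8.png',cv2.resize(p[150:300,140:520,::-1],None,fx=2,fy=2))
E
```

```text
clock: 43.3
position: [0.5641, -0.0169, 0.0442]
tcp_rot: [3.071, 0.662, 0.001]
ft_force: [0.2, 0.1, 0.5]
finger_gap: 0.0557
finger_force: 20.0
clock: 44.8
position: [0.4732, -0.0578, 0.2068]
tcp_rot: [3.071, 0.662, 0.002]
ft_force: [-0.4, 0.1, -0.3]
finger_gap: 0.092
finger_force: 0.0
sp (array([561.9, -17.1]), array([113.8,  55.3]), 24.4) [279, 0, 80, 166, 12484] z 0.0401
lower none
board (array([555.6, -21.9]), array([143.8,  98.6]), 23.9) [258, 0, 129, 189, 9912] z 0.0121
```

View pics/w8.png

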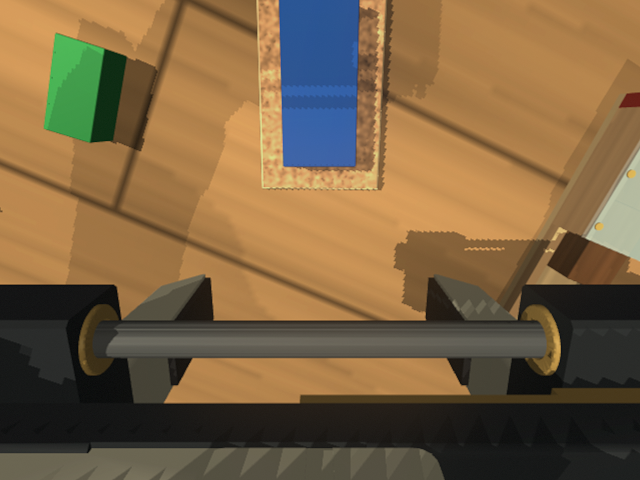

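View pics/t8.png

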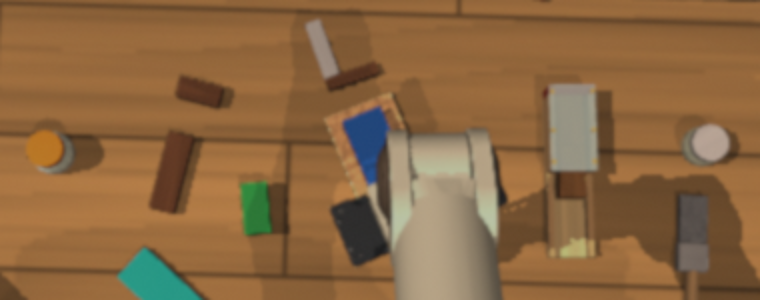

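The wrist view shows the two plates as one flush pile, centred on the cork (280–358, rows 0–166). The top view shows the blanks home and nothing else disturbed, so I'm handing in.

```bash
python3 -c "
from rig import *
print(close_job())"
```

```text
the job is handed in; nothing more can be done
None
```

I handed the job in at about 45 s with no verdict shown: both blanks measured home in the tube (the second sticks out about 35 mm), both spacers measured flat and central as one pile on the cork, and the other bench items looked undisturbed.

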